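Find the fullest tin in the fixings caddy

TASK

Turn the keeper on the tin caddy anticlockwise, seen from above, by its upright handle until it stands at 60 degrees, each prong pointing midway between two tins, and leave it there. Then heft the tins one after another, lifting each a few centimetres and setting it back in its own seat before the next: first the one that the handle stood over at the start, then on round anticlockwise. Finish holding the heaviest of the three in the gripper, upright and still, with its bottom at least 10 cm above its seat and the other two standing in their seats; do not put it down or let go, and leave the tape measure, the screwdriver and the masking tape alone.

Things in the scene. Friction and masses are not known exactly. Their poses are not given: they have to be found in the camera images.
- caddy: fixed round wooden board, 244 mm in diameter, 10 mm thick, with three lipped seats at 85 mm from its centre and a centre post that carries the keeper. Origin at the centre of its underside, on the worktop, on the keeper's turning axis; z up; its x axis points at seat_1.
- keeper (a joint): keeper angle, rad, anticlockwise seen from above. At 0 its three flat prongs lie over the three lids (5 mm above them) and block lifting, the handle prong over tin_1; at 1.047 (60 deg) each points midway between two tins. Starts -0.2 to 0.2, travel -0.3 to 1.7, stays where left, about 1 N at the handle. Prong tops at 100 mm, centre nut 108 mm, over the worktop; prongs 16 mm wide.
- keeper_grip (a point): point on the axis of the keeper's upright round black handle, 14 mm in diameter and 35 mm tall, standing on the long prong 130 mm from the turning axis; the handle runs from 99 to 134 mm above the worktop; this point is at 119 mm. The long prong reaches 138 mm from the axis, the two short ones 72 mm.
- tin_1_center (a point): centre (37.5 mm above the underside) of the first tin, under the keeper's handle at the start: closed round metal tin, 56 mm diameter (58 at the lid band, top 16 mm), 75 mm tall, z up its axis, in seat_1. All three look the same; one, any of them, changing each start, weighs 0.55 to 0.74 kg, the others 0.19 to 0.31 kg each.
- tin_2_center (a point): centre (37.5 mm above the underside) of the second tin, next anticlockwise from the first, seen from above: closed round metal tin, 56 mm diameter (58 at the lid band, top 16 mm), 75 mm tall, z up its axis, in seat_2. All three look the same; one, any of them, changing each start, weighs 0.55 to 0.74 kg, the others 0.19 to 0.31 kg each.
- tin_3_center (a point): centre (37.5 mm above the underside) of the third tin, next anticlockwise from the second, seen from above: closed round metal tin, 56 mm diameter (58 at the lid band, top 16 mm), 75 mm tall, z up its axis, in seat_3. All three look the same; one, any of them, changing each start, weighs 0.55 to 0.74 kg, the others 0.19 to 0.31 kg each.
- seat_1 (a point): centre of the floor of the seat of tin_1, 10 mm above the worktop: a round place inside a lip 4 mm high and 62 mm wide inside (3 mm play all round the tin), 85 mm from the caddy's axis.
- seat_2 (a point): centre of the floor of the seat of tin_2, 10 mm above the worktop: a round place inside a lip 4 mm high and 62 mm wide inside (3 mm play all round the tin), 85 mm from the caddy's axis.
- seat_3 (a point): centre of the floor of the seat of tin_3, 10 mm above the worktop: a round place inside a lip 4 mm high and 62 mm wide inside (3 mm play all round the tin), 85 mm from the caddy's axis.
- tape_measure: yellow and black pocket tape measure, 33x71x62 mm, a bystander; origin at the centre of its underside.
- screwdriver: small blue-handled screwdriver lying flat, 21x141x20 mm, a bystander; origin at the centre of its underside.
- masking_tape: roll of masking tape lying flat, 106 mm across, 25 mm high, a bystander; origin at the centre of its underside.
Not all that is in view belongs to the job. Leave any blue look-alike of the part that bears tin_1_center alone. What is shaped like the part that bears tin_3_center but blue is not meant.

How it is judged:
By the outcome, as a careful person would: the job done as asked, in the order asked, and still so for the second after the job is handed in, while the arm keeps its last pose, push and grip.
It also fails if it takes over 72 s, if anything falls off the work surface, if the arm or the gripper's body presses on something with over 40 N, if the wrist force passes 120 N, or if a joint passes its speed limit or range.

ROBOT

A 7-joint arm with a two-finger parallel gripper is mounted at the origin on a cart in front of the work surface, level with it; the furniture and walls round the work are solid. World frame = base frame: x ahead of the robot, y to its left, z up, the work surface at z = 0. Lengths are in m, angles in degrees, forces in N, time in s.
With the tool pointing down it reaches from about 0.425 to 0.875 m from the base axis. Payload 4.7 kg.
Tool frame: the origin (TCP) lies between the finger pads; the fingertips stand env.finger_overhang ahead of it and the grasp point (between the pads) lies 5 mm behind it (env.finger_overhang is the distance from the TCP to the fingertips, in m); z points along the fingers, y is the line along which they close (so a half turn about z gives the same grasp; the last joint's range is limited). The gripper opens to 87 mm and grips with 3 to 60 N. Pads are 19 mm wide; open, the fingers measure 117 mm over their backs; the gripper's body (75 mm by 190 mm) begins 51 mm behind the grasp point.
Start: joints at [64.807, 18.392, -4.016, 83.108, 1.295, 78.541, -3.26], TCP at [0.285, -0.584, 0.237] pointing down, gripper open.
Joint ranges: [-163.93, 163.93], [-17.29, 119.83], [-79.2, 71.16], [3.27, 140.29], [-89.18, 269.18], [5.43, 117.66], [-154.24, 154.24]. Speed limits (degrees/s): [147.25, 147.25, 180, 180, 180, 180, 180].

INTERFACE

Orientations are given as [roll, pitch, yaw] about the fixed x, y, z axes, in that order (R = Rz(yaw) Ry(pitch) Rx(roll)).
In Python, from cell import telemetry, eyes, env, models gives the robot as it stands. The module is installed in compiled form; this text tells all that it offers.
- The arm moves only by the tool drive_tool, never from a script. Its arguments are lists of equal length, an entry for each row: "angular": the turn, a rotation vector about the tool's x, y, z in rad, a list of three; "delta_pos": the shift along the tool's x, y, z in cm, a list of three; "gripper": the finger opening in cm, from 0 to 8.7. A call has 1 to 20 rows; each row shifts and turns the commanded pose from where the row before left it, along the tool's axes as they then stand; what a row does not reach is not made up. A row lasts 1/10 s, in which the tool goes at most 50 mm and 8.59 degrees, less where a joint would pass 70% of its speed; a pose out of reach is approached as far as the arm can. A call with a gripper value outside its range is refused whole. The fingers move at their own pace and stop on an object; "squeeze" is the grip in N (left out, the last holds). Time passes only in rows, so rows that do not move let the fingers close. It gives the time, the measured TCP pose, the force, the opening and the grip force at its end, in the units of the state.
- telemetry.get_obs(): the state, without advancing time (a new reading comes with each control period).
- eyes.read_camera(name): name is "scene" or "top" or "wrist"; returns a dict with "pixels" (400x640x3 uint8, red, green, blue), "mtx" (3x3 intrinsics, pixels), "origin" and "orientation" of the camera in the world. Camera axes: x right, y down, z forward; pixel columns grow to the right and rows downward; lengths in m; the calibration is good to about 2 mm. A picture is of the moment at which its call begins. There is no depth.
- env.sign_off(): hands the job in; it is judged then, once.
Trained networks look in a picture, given as the dict that the camera call returned (one of the last four; its "shot" number tells which), for a name from the list of things; names that differ only in an ending like _2 or _b are one class to them, and where a whole thing is asked for, a point or a joint stands for the part that bears it (a point fixed in the world has none). Each returns a list of dicts, best first, with "p" (0 to 1); they miss things now and then, are a little off and sometimes report something else, mostly with a low value. They report only what shows in the picture. A call takes as long as a camera call. They do not tell look-alikes from the thing itself.
- models.search_frame(picture, target): "centre" ([column, row] in pixels, amid what is visible of it).
- models.cut_out(picture, target): "pixels" (400x640 bool, what is visible of it) and "centre" ([column, row] in pixels, amid what is visible of it).
The state is a dict: "time_s": time; "qpos": joint angles; "joint_velocities": joint speeds; "effort": joint torques, N m; "tool_pos": TCP position; "tool_rot": TCP orientation; "force": force on the tool from outside, world axes, zero at the start; "wrist_torque": the same for the moment, N m; "grip_width": finger opening in m; "grasp_force": force on a finger pad.
Only numpy, scipy, OpenCV 4.12 (cv2) and the standard library are available. Lean on these libraries where they do the work, as an engineer would, in place of code of your own. Each camera call takes 0.05 s, during which the arm holds its last target. There are 200 camera calls.

## Working session

There is one attempt and no reset: what is moved stays moved. The work goes in short steps, Python scripts to look and compute and a tool call to move; the robot and the scene stay as the last step left them, time stands still between calls to the robot, and variables do not carry over. Pictures are saved under pics/ and viewed, at most 10 in all, crops included, and the job is handed in when it is done.

Besides the shell and the picture viewer there is one more tool, called after "Request:" by a JSON object that holds its "api" and its "payload". drive_tool: Moves the arm, as the interface text tells. Its arguments: {"type":"object","properties":{"angular":{"type":"array","items":{"type":"array","items":{"type":"number"}}},"delta_pos":{"type":"array","items":{"type":"array","items":{"type":"number"}}},"gripper":{"type":"array","items":{"type":"number"}},"squeeze":{"type":"number"}},"required":["angular","delta_pos","gripper"]}

```bash
mkdir -p pics
cat > h.py <<'E'
import numpy as np, cv2
from scipy.spatial.transform import Rotation as R
from cell import telemetry, eyes, env, models
def rot(o):
    o=np.array(o,float)
    return o if o.shape==(3,3) else R.from_euler('xyz',o,degrees=True).as_matrix()
def plane(pic,px,z):
    d=rot(pic['orientation'])@np.linalg.inv(pic['mtx'])@np.array([px[0],px[1],1.])
    o=np.array(pic['origin']); return o+d*(z-o[2])/d[2]
def proj(pic,p):
    c=np.array(pic['mtx'])@(rot(pic['orientation']).T@(np.array(p)-pic['origin'])); return c[:2]/c[2]
def save(pic,n): cv2.imwrite('pics/'+n,pic['pixels'][:,:,::-1])
E
python3 - <<'E'
from h import *
print(env.finger_overhang); s=telemetry.get_obs(); print({k:np.round(v,3) for k,v in s.items()})
ims=[]
for n in ['top','scene']:
    p=eyes.read_camera(n); ims.append(p['pixels'][:,:,::-1]); print(n,p['origin'],p['orientation'],p['mtx'])
    for t,z in [('keeper_grip',.119),('keeper',.1),('tin_1_center',.085),('caddy',.01),('tape_measure',.06),('screwdriver',.01),('masking_tape',.02)]:
        for d in models.search_frame(p,t)[:5]: print(t,np.round(d['centre'],1),round(d['p'],2),plane(p,d['centre'],z).round(3))
    cv2.imwrite(f'pics/{n}0.png',ims[-1])
E
```

```text
0.014
{'time_s': np.float64(0.0), 'qpos': array([64.808, 18.439, -4.014, 83.177,  1.296, 78.54 , -3.26 ]), 'joint_velocities': array([-0.044, -0.038,  0.043,  0.045, -0.013,  0.096,  0.032]), 'effort': array([-1.0000e-03, -4.9129e+01, -4.0400e-01, -3.1253e+01, -6.4000e-02,
        4.4000e-02,  0.0000e+00]), 'tool_pos': array([ 0.285, -0.584,  0.235]), 'tool_rot': array([-1.79889e+02,  7.00000e-03,  2.60010e+01]), 'force': array([-0.255, -0.25 ,  0.107]), 'wrist_torque': array([-0.006, -0.029, -0.03 ]), 'grasp_force': np.float64(0.0), 'grip_width': np.float64(0.087)}
top [-0.30401015  0.25327172  1.18743648] [-141.68240785   -0.9734686   -97.4137991 ] [[465.41275289   0.         311.08747578]
 [  0.         465.41275289 192.65299625]
 [  0.           0.           1.        ]]
keeper_grip [328.9 205.1] 0.58 [0.48  0.081 0.119]
keeper [330.6 202. ] 0.66 [0.505 0.072 0.1  ]
tin_1_center [306.1 216.1] 0.8 [0.473 0.148 0.085]
tin_1_center [264.2 228.7] 0.72 [0.444 0.271 0.085]
tin_1_center [326.  204.7] 0.32 [0.507 0.084 0.085]
caddy [327.2 221.1] 0.56 [0.5   0.078 0.01 ]
caddy [303.7 217.
[... 297 characters left out ...]
.07853161  0.42508744  0.90833033] [-140.42476937   -0.52832041 -116.97111269] [[375.67199509   0.         323.85217075]
 [  0.         375.67199509 202.97084588]
 [  0.           0.           1.        ]]
keeper_grip [333.8 198.8] 0.66 [0.501 0.091 0.119]
keeper [335.3 203. ] 0.81 [0.499 0.087 0.1  ]
keeper [363.8 220.9] 0.68 [0.41  0.048 0.1  ]
tin_1_center [279.  247.9] 0.84 [0.442 0.282 0.085]
tin_1_center [313.6 221.9] 0.77 [0.477 0.165 0.085]
caddy [339.4 219.1] 0.93 [0.503 0.068 0.01 ]
caddy [195.2 241.2] 0.71 [0.617 0.473 0.01 ]
tape_measure [413.1 168.6] 0.57 [ 0.542 -0.218  0.06 ]
screwdriver [207.9 282.4] 0.56 [0.474 0.477 0.01 ]
masking_tape [205.6 252.9] 0.81 [0.559 0.457 0.02 ]
```

Run:
```python
import cv2
a=cv2.imread('pics/top0.png')
cv2.imwrite('pics/top0c.png',cv2.resize(a[130:290,240:440],None,fx=4,fy=3.75,interpolation=cv2.INTER_CUBIC)[:600])
```

```text
(no output)
```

View pics/scene0.png

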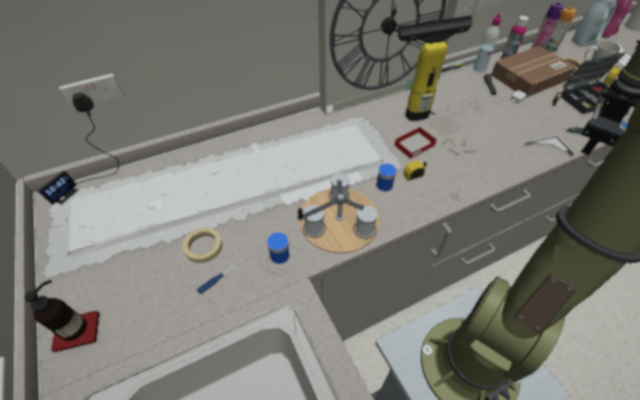

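View pics/top0c.png

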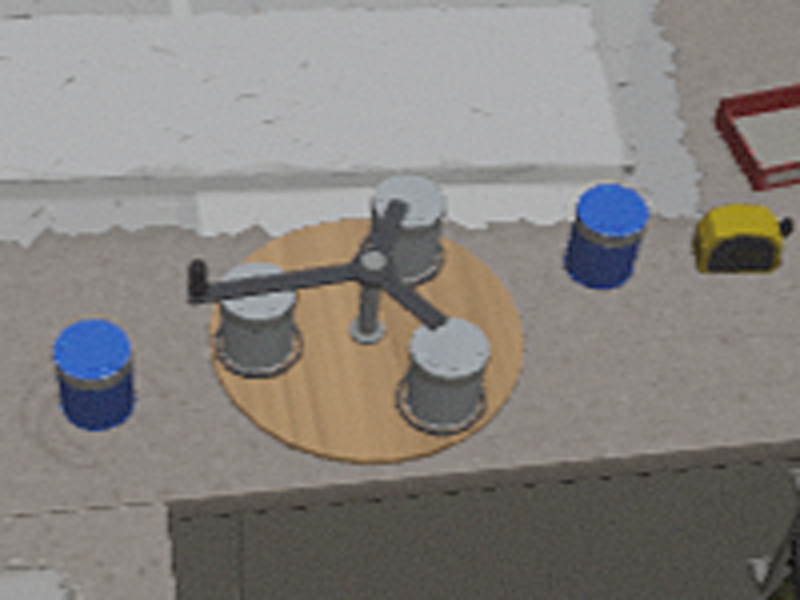

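The top crop shows the wooden caddy with three grey tins, with lids at top-image pixels ~(304,206), (342,183) and (352,222). The nut is at ~(333.5,200) and the handle at ~(289.5,205), over the left-hand tin. Blue look-alikes stand left and right of the board, and the tape measure is to the right of those.

Run:
```python
from h import *
from scipy.optimize import least_squares
p=eyes.read_camera('top')
m=lambda x,y:(240+x/4,130+y/3.75)
obs=[m(258,290),m(409,200),m(450,347),m(374,261)]
for o,z in zip(obs,[.085]*3+[.108]): print(plane(p,o,z).round(3))
print('handle top',plane(p,m(198,266),.134).round(3), 'base',plane(p,m(198,296),.1).round(3))
def f(v,full=False):
    c=np.array([v[0],v[1]]);P=[]
    # tin1 = left; anticlockwise seen from above
    for k in range(3):
        a=v[2]+k*2*np.pi/3; P.append([*(c+.085*np.array([np.cos(a),np.sin(a)])),.085])
    P.append([*c,.108]);
    return P
def r(v):
    P=f(v); o=[obs[0],obs[2],obs[1],obs[3]]
    return np.ravel([proj(p,q)-w for q,w in zip(P,o)])
s=least_squares(r,[.5,.07,np.pi/2]); print(s.x,np.degrees(s.x[2]),s.fun.round(1))
print(np.round(f(s.x),3))
hp=plane(p,m(198,266),.132); print('keeper deg',np.degrees(np.arctan2(*(hp[:2]-s.x[:2])[::-1])-s.x[2]), np.linalg.norm(hp[:2]-s.x[:2]))
for z,xy in[(.085,(92,350)),(.085,(610,205)),(.06,(740,225))]: print(plane(p,m(*xy),z).round(3))
```

```text
[0.505 0.149 0.085]
[0.583 0.022 0.085]
[0.435 0.018 0.085]
[0.506 0.063 0.108]
handle top [0.497 0.193 0.134] base [0.494 0.194 0.1  ]
[0.50731895 0.06306565 1.60036548] 91.69418788977144 [ 0.2  0.1 -0.1  0.  -0.1  0.2 -0.  -0.3]
[[0.505 0.148 0.085]
 [0.435 0.018 0.085]
 [0.582 0.023 0.085]
 [0.507 0.063 0.108]]
keeper deg 2.3292805086511086 0.1300630072017133
[0.463 0.274 0.085]
[ 0.56  -0.13   0.085]
[ 0.546 -0.235  0.06 ]
```

Request:
{"api": "drive_tool", "payload": {"angular": [[0, 0, -0.148], [0, 0, -0.148], [0, 0, -0.148], [0, 0, -0.148], [0, 0, -0.148], [0, 0, -0.148], [0, 0, -0.148], [0, 0, -0.148], [0, 0, 0], [0, 0, 0], [0, 0, 0], [0, 0, 0], [0, 0, 0], [0, 0, 0], [0, 0, 0], [0, 0, 0], [0, 0, 0], [0, 0, 0]], "delta_pos": [[0, 0, 0], [0, 0, 0], [0, 0, 0], [0, 0, 0], [0, 0, 0], [0, 0, 0], [0, 0, 0], [0, 0, 0], [2, 2, 0], [3.5, 2.5, 0], [3.5, 2.5, 0], [3.5, 2.5, 0], [3.5, 2.5, 0], [3.5, 2.5, 0], [3.5, 2.5, 0], [3.5, 2.5, 0], [3.5, 2.5, 0], [3.5, 2.5, 0]], "gripper": [5, 5, 5, 5, 5, 5, 5, 5, 5, 5, 5, 5, 5, 5, 5, 5, 5, 5]}}

```text
time_s: 2.65
tool_pos: [0.5076, -0.2321, 0.2369]
tool_rot: [180.0, 0.0, 93.8]
force: [0.9, -1.1, -0.0]
grip_width: 0.0502
grasp_force: 0.0
```

Request:
{"api": "drive_tool", "payload": {"angular": [[0, 0, 0], [0, 0, 0], [0, 0, 0], [0, 0, 0], [0, 0, 0], [0, 0, 0], [0, 0, 0], [0, 0, 0], [0, 0, 0], [0, 0, 0], [0, 0, 0]], "delta_pos": [[3, 0, 0], [3.5, 0.2, 0], [3.5, 0.2, 0], [3.5, 0.2, 0], [3.5, 0.2, 0], [3.5, 0.2, 0], [3.5, 0.2, 0], [3.5, 0.2, 0], [3.5, 0.2, 0], [3, 0.1, 0], [0, 0, 0]], "gripper": [5, 5, 5, 5, 5, 5, 5, 5, 5, 5, 5]}}

```text
time_s: 3.75
tool_pos: [0.5003, 0.1124, 0.2371]
tool_rot: [179.9, -0.1, 94.3]
force: [-0.0, 1.0, -0.2]
grip_width: 0.0499
grasp_force: 0.0
```

Run:
```python
from h import *
p=eyes.read_camera('wrist'); save(p,'w1.png'); s=telemetry.get_obs()
print(s['tool_pos'],s['tool_rot'],p['origin'],p['orientation'])
for t,z in [('keeper_grip',.119),('keeper',.1),('tin_1_center',.085)]:
    for d in models.search_frame(p,t)[:4]: print(t,np.round(d['centre'],1),round(d['p'],2),plane(p,d['centre'],z).round(3))
for q in [(.497,.193,.134),(.507,.063,.108),(.505,.148,.085)]: print(proj(p,q))
```

```text
[0.5007312  0.1093382  0.23685391] [ 1.79965798e+02 -1.49420537e-02  9.41222665e+01] [0.49486756 0.19719821 0.38613295] [ 1.62277163e+02 -7.34845892e-02  4.26345331e+00]
keeper_grip [321.4 217.1] 0.93 [0.504 0.102 0.119]
keeper_grip [321.9 194.2] 0.47 [0.503 0.121 0.119]
keeper [325.3 218. ] 0.87 [0.508 0.094 0.1  ]
tin_1_center [339.9 148.9] 0.81 [0.516 0.152 0.085]
[321.69824706  97.43962789]
[321.55437156 255.42709237]
[326.6483152  152.40653925]
```

View pics/w1.png

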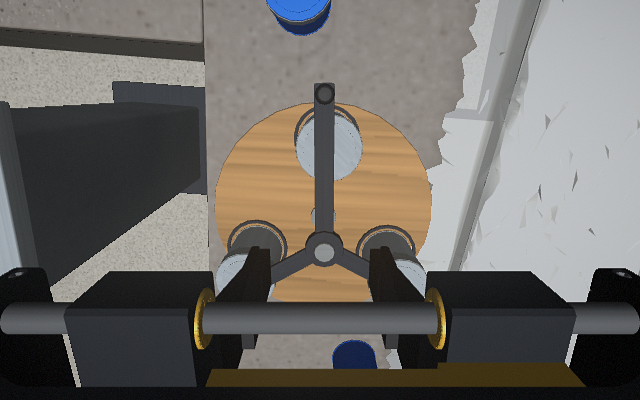

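The wrist view shows the handle top at (324.5,93), the nut at (324,252) and tin_1's lid at about (329,147), all within ~5 px of the fitted model.

Run:
```python
from h import *
p=eyes.read_camera('wrist')
h=plane(p,(324.5,93.5),.134);n=plane(p,(324,252),.108);l=plane(p,(329,147),.085);print(h,n,l)
print(np.linalg.norm((h-n)[:2]),np.degrees(np.arctan2(*(h-n)[:2][::-1])),np.degrees(np.arctan2(*(l-n)[:2][::-1])))
```

```text
[0.50043743 0.18841889 0.134     ] [0.50928874 0.05917201 0.108     ] [0.50787353 0.14532823 0.085     ]
0.12954961041546162 93.91771152867008 90.94105796564578
```

Request:
{"api": "drive_tool", "payload": {"angular": [[0, 0, -0.126], [0, 0, -0.126], [0, 0, -0.126], [0, 0, -0.126], [0.14, 0, 0], [0, 0, 0], [0, 0, 0]], "delta_pos": [[2, 0, 0], [2, 0, 0], [2, 0, 0], [1, 0, 0], [0, 0, 0], [0, 0, 0], [0, 0, 0]], "gripper": [3.2, 3.2, 3.2, 3.2, 3.2, 3.2, 3.2]}}

```text
time_s: 4.7
tool_pos: [0.4859, 0.1738, 0.2351]
tool_rot: [-171.9, -0.2, 122.6]
force: [0.6, 0.2, 0.8]
grip_width: 0.032
grasp_force: 0.0
```

```bash
cat >> h.py <<'E'
def go(target):
    s=telemetry.get_obs(); T=rot(s['tool_rot']); d=T.T@(np.array(target)-s['tool_pos'])
    print('q',s['qpos'].round(1),'rpy',s['tool_rot'].round(1),'pos',s['tool_pos'].round(4),'-> tool cm',(100*d).round(2)); return d
E
python3 - <<'E'
from h import *
go([.4985,.1905,.16]);go([.4985,.1905,.124]); go([.394,.123,.124])
E
```

```text
q [ 20.8  13.7 -50.9  94.5  10.8  85.1   0.9] rpy [-171.9   -0.2  122.6] pos [0.4859 0.1738 0.2351] -> tool cm [0.71 3.01 7.16]
q [ 20.8  13.7 -50.9  94.5  10.8  85.1   0.9] rpy [-171.9   -0.2  122.6] pos [0.4859 0.1738 0.2351] -> tool cm [ 0.69  3.51 10.73]
q [ 20.8  13.7 -50.9  94.5  10.8  85.1   0.9] rpy [-171.9   -0.2  122.6] pos [0.4859 0.1738 0.2351] -> tool cm [ 0.65 -8.8  12.48]
```

Request:
{"api": "drive_tool", "payload": {"angular": [[0, 0, 0], [0, 0, 0], [0, 0, 0], [0, 0, 0], [0, 0, 0], [0, 0, 0], [0, 0, 0], [0, 0, 0]], "delta_pos": [[0.3, 1.5, 1.5], [0.4, 1.5, 3], [0, 0, 2.7], [0, 0, 0], [0, 0.2, 1.2], [0, 0.2, 1.2], [0, 0.1, 1.2], [0, 0, 0]], "gripper": [3.2, 3.2, 3.2, 3.2, 3.2, 3.2, 3.2, 3.2]}}

```text
time_s: 5.5
tool_pos: [0.4973, 0.1901, 0.1234]
tool_rot: [-171.9, -0.0, 122.7]
force: [0.3, 0.1, 0.7]
grip_width: 0.0322
grasp_force: 0.0
```

Run:
```python
from h import *
go([.4985,.1905,.124])
p=eyes.read_camera('wrist'); cv2.imwrite('pics/w2.png',p['pixels'][100:400,100:540,::-1])
```

```text
q [ 16.2  22.1 -49.   99.8  17.2  74.5  -5.1] rpy [-171.9   -0.   122.7] pos [0.4973 0.1901 0.1234] -> tool cm [-0.04  0.11 -0.08]
```

View pics/w2.png

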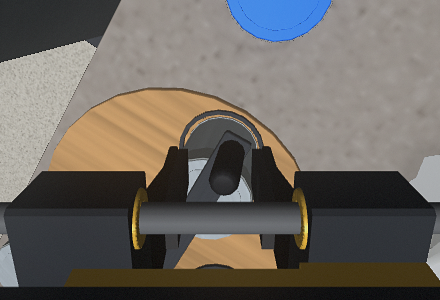

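The handle (crop pixel ~(228,165)) stands between the fingers, so I'm closing gently.

Request:
{"api": "drive_tool", "payload": {"angular": [[0, 0, 0], [0, 0, 0], [0, 0, 0], [0, 0, 0]], "delta_pos": [[0, 0, 0], [0, 0, 0], [0, 0, 0], [0, 0, 0]], "gripper": [1.0, 1.0, 1.0, 1.0], "squeeze": 6}}

```text
time_s: 5.95
tool_pos: [0.4985, 0.1915, 0.1251]
tool_rot: [-172.1, -0.0, 122.7]
force: [0.8, 1.4, 0.2]
grip_width: 0.0151
grasp_force: 6.0
```

Run:
```python
from h import *
s=telemetry.get_obs(); T=rot(s['tool_rot']); c=np.array([.508,.061]); pos=s['tool_pos']
print(s['grip_width'],s['grasp_force'],s['force'])
v=pos[:2]-c; a0=np.arctan2(v[1],v[0]); r=np.linalg.norm(v); print(np.degrees(a0),r,pos)
prev=pos
for k in range(1,13):
    a=a0+(np.radians(151.5)-a0)*k/12
    q=np.array([*(c+.130*np.array([np.cos(a),np.sin(a)])),pos[2]]) if k else 0
    print((100*T.T@(q-prev)).round(2)); prev=q
```

```text
0.015117501393734046 5.962344483504012 [0.83489221 1.44817636 0.20495101]
94.14148151842969 0.13086007965612279 [0.49854934 0.19151837 0.1251102 ]
[ 0.4  -1.    0.14]
[ 0.4  -1.    0.14]
[ 0.31 -1.03  0.14]
[ 0.22 -1.05  0.15]
[ 0.13 -1.07  0.15]
[ 0.04 -1.07  0.15]
[-0.05 -1.07  0.15]
[-0.14 -1.07  0.15]
[-0.23 -1.05  0.15]
[-0.31 -1.03  0.14]
[-0.4  -1.    0.14]
[-0.48 -0.96  0.13]
```

Request:
{"api": "drive_tool", "payload": {"angular": [[0, 0, 0], [0, 0, 0], [0, 0, 0], [0, 0, 0], [0, 0, 0], [0, 0, 0], [0, 0, 0], [0, 0, 0], [0, 0, 0], [0, 0, 0], [0, 0, 0], [0, 0, 0], [0, 0, 0], [0, 0, 0]], "delta_pos": [[0.43, -1.0, 0.14], [0.4, -1.0, 0.14], [0.31, -1.03, 0.14], [0.22, -1.05, 0.15], [0.13, -1.07, 0.15], [0.04, -1.07, 0.15], [-0.05, -1.07, 0.15], [-0.14, -1.07, 0.15], [-0.23, -1.05, 0.15], [-0.31, -1.03, 0.14], [-0.4, -1.0, 0.14], [-0.48, -0.96, 0.13], [0, 0, 0], [0, 0, 0]], "gripper": [1, 1, 1, 1, 1, 1, 1, 1, 1, 1, 1, 1, 1, 1]}}

```text
time_s: 7.35
tool_pos: [0.3926, 0.1217, 0.1247]
tool_rot: [-171.9, 0.0, 122.6]
force: [-1.7, 0.5, 1.7]
grip_width: 0.0155
grasp_force: 6.0
```

Run:
```python
from h import *
s=telemetry.get_obs(); go([.394,.123,.124])
v=s['tool_pos'][:2]-[.508,.061]; print(np.degrees(np.arctan2(v[1],v[0])),np.linalg.norm(v),s['grip_width'],s['grasp_force'],s['force'])
p=eyes.read_camera('top'); cv2.imwrite('pics/t2.png',cv2.resize(p['pixels'][130:280,240:440,::-1],None,fx=4,fy=4,interpolation=cv2.INTER_CUBIC))
```

```text
q [ 28.5   3.4 -51.3 115.8   4.3  70.1   7.9] rpy [-171.9    0.   122.6] pos [0.3926 0.1217 0.1247] -> tool cm [0.03 0.2  0.05]
152.2510823441649 0.13042735190058674 0.01550198551427919 6.047680056217359 [-1.65719022  0.53507892  1.70251118]
```

View pics/t2.png

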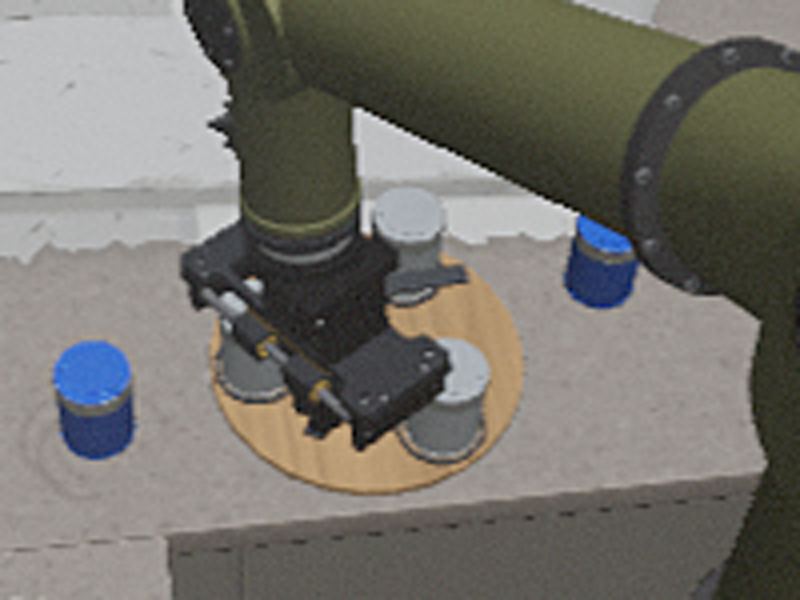

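The keeper has turned: a prong now lies midway between the right-hand tins, at crop (440,275). I'm releasing the handle and rising.

Request:
{"api": "drive_tool", "payload": {"angular": [[0, 0, 0], [0, 0, 0], [0, 0, 0], [0, 0, 0], [0, 0, 0], [0, 0, 0], [0, 0, 0], [0, 0, 0], [-0.14, 0, 0], [0, 0, 0]], "delta_pos": [[0, 0, 0], [0, 0, 0], [0, 0, 0], [0, 0, -1], [0, 0, -2], [0, 0, -3], [0, 2, -3], [0, 4, -3], [0, 4, 0], [0, 0, 0]], "gripper": [3, 3, 3, 3, 3, 6, 8.0, 8.0, 8.0, 8.0]}}

```text
time_s: 8.4
tool_pos: [0.4926, 0.1869, 0.2303]
tool_rot: [179.7, -0.2, 122.8]
force: [-0.8, -0.9, 0.7]
grip_width: 0.062
grasp_force: 0.0
```

Run:
```python
from h import *
s=go([.5055,.147,.2])
p=eyes.read_camera('wrist'); save(p,'w3.png')
c=np.array([.508,.061]);a=np.radians(151.5)
print(proj(p,[*(c+.13*np.array([np.cos(a),np.sin(a)])),.134]),proj(p,[*c,.108]))
for k in range(3):
    b=np.radians(91.5+120*k); print(proj(p,[*(c+.085*np.array([np.cos(b),np.sin(b)])),.085]))
```

```text
q [ 26.4   7.8 -53.5  99.8   6.3  75.4   4.4] rpy [179.7  -0.2 122.8] pos [0.4926 0.1869 0.2303] -> tool cm [-4.06 -1.09  3.01]
[155.26454019 213.08411528] [255.83798488 323.97207632]
[305.00280022 238.64632144]
[170.48379868 307.5751922 ]
[303.67377527 371.97606886]
```

View pics/w3.png

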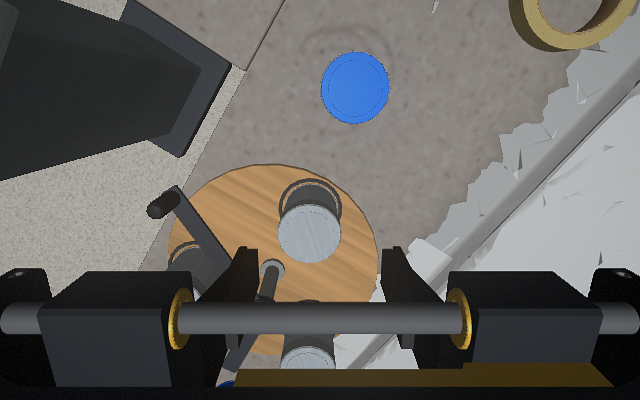

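Run:
```python
from h import *
p=eyes.read_camera('wrist'); q=cv2.imread('pics/w3.png'); print('moved?',np.abs(q[:,:,::-1].astype(int)-p['pixels']).mean())
h=plane(p,(154,211),.134); l=plane(p,(309.5,233),.085); print('handle',h,'lid',l)
# lid by mask circle, wrist + board ellipse, top view
for t in ['tin_1_center']:
    for d in models.cut_out(p,t)[:3]: print(d['p'],d['centre'],d['pixels'].sum())
print('post? base of centre', plane(p,(273,267),.012))
t=eyes.read_camera('top')
g=t['pixels'].astype(int); m=((g[:,:,0]-g[:,:,2])>50)&(g[:,:,0]>140)
m[:130]=0;m[290:]=0;m[:,:240]=0;m[:,440:]=0
cs,_=cv2.findContours(m.astype(np.uint8),cv2.RETR_EXTERNAL,cv2.CHAIN_APPROX_NONE)
pts=np.vstack(cs)[:,0]; W=np.array([plane(t,x,.01)[:2] for x in cv2.convexHull(pts)[:,0]])
from scipy.optimize import least_squares
f=least_squares(lambda c:np.linalg.norm(W-c,axis=1)-.122,[.508,.062],loss='soft_l1',f_scale=.002);print('board top',f.x,np.abs(f.fun).mean())
g=p['pixels'].astype(int); m=((g[:,:,0]-g[:,:,2])>50)&(g[:,:,0]>140); m[:130]=0;m[262:]=0;m[:,:140]=0;m[:,400:]=0
cs,_=cv2.findContours(m.astype(np.uint8),cv2.RETR_EXTERNAL,cv2.CHAIN_APPROX_NONE)
pts=max(cs,key=len)[:,0]; hull=cv2.convexHull(pts)[:,0]; hull=hull[(hull[:,1]<255)]
W=np.array([plane(p,x,.01)[:2] for x in hull]);f=least_squares(lambda c:np.linalg.norm(W-c,axis=1)-.122,[.508,.062],loss='soft_l1',f_scale=.002);print('board wrist',f.x,np.abs(f.fun).mean(),len(W))
```

```text
moved? 7.23376953125
handle [0.38997433 0.12204232 0.134     ] lid [0.5038092  0.15075752 0.085     ]
0.8 [315.6, 229.2] 3902
0.67 [358.8, 88.2] 4116
post? base of centre [0.50533781 0.06618505 0.012     ]
board top [0.50915693 0.06224126] 0.05764424430604277
board wrist [0.51072918 0.06511839] 0.009426556864570198 22
```

Request:
{"api": "drive_tool", "payload": {"angular": [[0, 0, 0.128], [0, 0, 0.128], [0, 0, 0.128], [0, 0, 0.128], [0, 0, 0.128], [0, 0, 0]], "delta_pos": [[-0.8, 0, 0], [-0.8, 0, 0], [-0.8, 0, 0.5], [-0.8, 0, 0.5], [-0.6, 0, 0.5], [0, 0, 0]], "gripper": [8.7, 8.7, 8.7, 8.7, 8.7, 8.7]}}

```text
time_s: 9.2
tool_pos: [0.5019, 0.1479, 0.2144]
tool_rot: [-179.9, 0.1, 85.9]
force: [0.3, -0.1, -0.2]
grip_width: 0.0872
grasp_force: 0.0
```

Run:
```python
from h import *
go([.505,.149,.13]);go([.505,.149,.065])
```

```text
q [ 26.    7.4 -48.5 101.3   5.9  73.9 -28. ] rpy [-1.799e+02  1.000e-01  8.590e+01] pos [0.5019 0.1479 0.2144] -> tool cm [0.15 0.31 8.44]
q [ 26.    7.4 -48.5 101.3   5.9  73.9 -28. ] rpy [-1.799e+02  1.000e-01  8.590e+01] pos [0.5019 0.1479 0.2144] -> tool cm [ 0.17  0.32 14.94]
```

Descend and close in one call.

Request:
{"api": "drive_tool", "payload": {"angular": [[0, 0, 0], [0, 0, 0], [0, 0, 0], [0, 0, 0], [0, 0, 0], [0, 0, 0], [0, 0, 0], [0, 0, 0], [0, 0, 0], [0, 0, 0], [0, 0, 0], [0, 0, 0], [0, 0, 0], [0, 0, 0]], "delta_pos": [[0.2, 0.3, 2], [0, 0, 3], [0, 0, 3], [0, 0, 2], [0, 0, 2], [0, 0, 2], [0, 0, 0.9], [0, 0, 0], [0, 0, 0], [0, 0, 0], [0, 0, 0], [0, 0, 0], [0, 0, 0], [0, 0, 0]], "gripper": [8.7, 8.7, 8.7, 8.7, 8.7, 8.7, 8.7, 8.7, 5, 5, 5, 5, 5, 5], "squeeze": 25}}

```text
time_s: 10.6
tool_pos: [0.5059, 0.1514, 0.0661]
tool_rot: [180.0, 0.0, 86.0]
force: [-0.4, -0.6, 2.5]
grip_width: 0.0564
grasp_force: 25.0
```

Run:
```python
from h import *
go([.505,.149,.065]); s=telemetry.get_obs(); print(s['force'],s['wrist_torque'],s['grip_width'],s['grasp_force'],s['effort'])
```

```text
q [ 21.3  18.2 -46.2 109.9  15.4  58.2 -35.7] rpy [180.   0.  86.] pos [0.5059 0.1514 0.0661] -> tool cm [-0.25 -0.07  0.11]
[-0.38406093 -0.59770966  2.52254   ] [-0.14484526  0.22099453 -0.02596857] 0.05637996215051131 24.999954667291604 [-4.12853225e-02 -3.34401155e+01 -6.28886238e+00 -2.54796660e+01
  3.30518384e-02 -4.74729035e-01 -6.52053623e-04]
```

Request:
{"api": "drive_tool", "payload": {"angular": [[0, 0, 0], [0, 0, 0], [0, 0, 0], [0, 0, 0], [0, 0, 0], [0, 0, 0], [0, 0, 0], [0, 0, 0]], "delta_pos": [[0, 0, -0.5], [0, 0, -1], [0, 0, -1], [0, 0, -1], [0, 0, -0.5], [0, 0, 0], [0, 0, 0], [0, 0, 0]], "gripper": [5, 5, 5, 5, 5, 5, 5, 5]}}

```text
time_s: 11.4
tool_pos: [0.5054, 0.1513, 0.1053]
tool_rot: [-180.0, 0.0, 86.0]
force: [0.1, -0.4, -3.0]
grip_width: 0.0563
grasp_force: 25.0
```

Run:
```python
from h import *
go([.505,.149,.065]); s=telemetry.get_obs(); print(s['force'],s['wrist_torque'],s['grip_width'],s['grasp_force'],s['effort'])
p=eyes.read_camera('top'); cv2.imwrite('pics/t3.png',cv2.resize(p['pixels'][130:280,240:440,::-1],None,fx=4,fy=4,interpolation=cv2.INTER_CUBIC))
```

```text
q [ 22.9  15.1 -47.4 108.   12.5  62.3 -33.4] rpy [-180.    0.   86.] pos [0.5054 0.1513 0.1053] -> tool cm [-0.23 -0.02  4.03]
[ 0.11918027 -0.43428529 -2.97840455] [-0.05426608 -0.06730225 -0.01717251] 0.05629008905232773 24.999887592857704 [ 7.18900425e-03 -3.39863420e+01 -5.95070064e+00 -2.89734310e+01
 -6.07466768e-02 -1.76413025e-02 -7.65139794e-05]
```

View pics/t3.png

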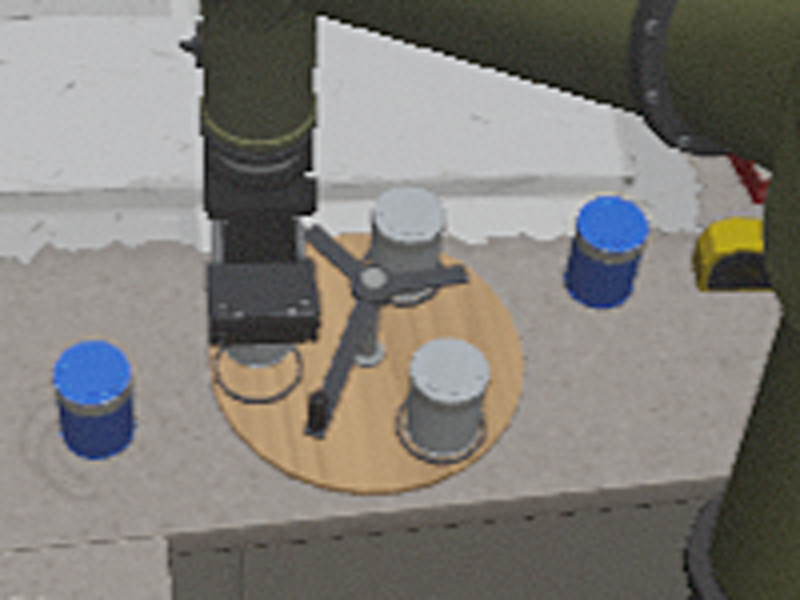

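Tin_1 is lifted and its seat ring shows empty. It weighs about 0.3 kg, so it is a light one. The handle is at crop ~(316,395), midway between tins 1 and 2. I'm setting tin_1 back.

Request:
{"api": "drive_tool", "payload": {"angular": [[0, 0, 0], [0, 0, 0], [0, 0, 0], [0, 0, 0], [0, 0, 0], [0, 0, 0], [0, 0, 0]], "delta_pos": [[0, 0, 1], [0, 0, 1], [0, 0, 1], [0, 0, 0.5], [0, 0, 0.3], [0, 0, 0.15], [0, 0, 0]], "gripper": [5, 5, 5, 5, 5, 5, 5]}}

```text
time_s: 12.15
tool_pos: [0.506, 0.1516, 0.0664]
tool_rot: [180.0, -0.0, 86.1]
force: [0.4, 0.1, -2.9]
grip_width: 0.0561
grasp_force: 25.0
```

Run:
```python
from h import *
go([.505,.149,.065]); s=telemetry.get_obs(); print(s['force'],s['wrist_torque'])
p=eyes.read_camera('top')
h=plane(p,(240+316/4,130+395/4),.134);n=plane(p,(240+373/4,130+276/4),.108);print(h,n)
for c in [n[:2],np.array([.5073,.0631])]:
  v=h[:2]-c;print(np.degrees(np.arctan2(v[1],v[0]))-91.7,np.linalg.norm(v))
```

```text
q [ 21.3  18.2 -46.3 109.9  15.4  58.2 -35.6] rpy [180.   -0.   86.1] pos [0.506  0.1516 0.0664] -> tool cm [-0.27 -0.08  0.14]
[ 0.38790616  0.08094292 -2.85911625] [ 5.49503143e-03 -9.21506607e-02  3.65275136e-05]
[0.39275115 0.12285322 0.134     ] [0.50864123 0.06358338 0.108     ]
61.21336836080643 0.1301669125496068
60.751670921156446 0.12919708525204926
```

Request:
{"api": "drive_tool", "payload": {"angular": [[0, 0, 0], [0, 0, 0], [0, 0, 0]], "delta_pos": [[0, 0, 0.1], [0, 0, 0.05], [0, 0, 0]], "gripper": [5, 5, 5]}}

```text
time_s: 12.5
tool_pos: [0.5064, 0.1517, 0.0661]
tool_rot: [179.9, 0.0, 86.0]
force: [-2.5, -1.2, 6.6]
grip_width: 0.056
grasp_force: 25.0
```

Request:
{"api": "drive_tool", "payload": {"angular": [[0, 0, 0], [0, 0, 0], [0, 0, 0], [0, 0, 0], [0, 0, 0], [0, 0, 0], [0, 0, 0], [0, 0, 0.126], [0, 0, 0.126], [0, 0, 0.126], [0, 0, 0.126], [0, 0, 0.126], [0, 0, 0], [0, 0, 0], [0, 0, 0], [0, 0, 0], [0, 0, 0]], "delta_pos": [[0, 0, 0], [0, 0, 0], [0, 0, 0], [0, 0, -2], [0, 0, -3], [0, 0, -3.5], [0, 0, -3], [0, 0, 0], [0, 0, 0], [0, 0, 0], [0, 0, 0], [0, 0, 0], [-3.5, 0.6, 0], [-4, 1, 0], [-4, 1, 0], [-3, 0.5, 0], [0, 0, 0]], "gripper": [8.7, 8.7, 8.7, 8.7, 8.7, 8.7, 8.7, 8.7, 8.7, 8.7, 8.7, 8.7, 8.7, 8.7, 8.7, 8.7, 8.7]}}

```text
time_s: 14.2
tool_pos: [0.4346, 0.0162, 0.1795]
tool_rot: [179.9, 0.2, 49.6]
force: [-0.0, -0.1, -0.2]
grip_width: 0.087
grasp_force: 0.0
```

Run:
```python
from h import *
go([.4357,.0193,.066]); print(telemetry.get_obs()['force'])
p=eyes.read_camera('wrist'); save(p,'w4.png'); q=models.cut_out(p,'tin_2_center')
for d in q[:3]: print(d['p'],d['centre'],plane(p,d['centre'],.085))
c=np.array([.508,.063])
for k in range(3):
    b=np.radians(91.7+120*k); print(proj(p,[*(c+.085*np.array([np.cos(b),np.sin(b)])),.085]))
```

```text
q [ 34.4  -5.4 -37.7 115.1  -3.4  69.3 -42.4] rpy [179.9   0.2  49.6] pos [0.4346 0.0162 0.1795] -> tool cm [ 0.34 -0.13 11.35]
[-0.03429952 -0.05518488 -0.16140444]
[265.71767934 -16.68096083]
[318.03780259 211.2496593 ]
[489.28953429  64.35734872]
```

View pics/w4.png

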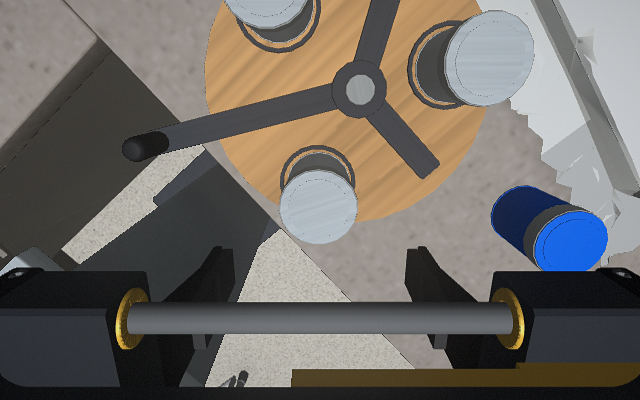

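The wrist view shows lid 2 at (318,206), centred between the open fingers, with the prongs clear of all lids. I'm descending on tin_2.

Request:
{"api": "drive_tool", "payload": {"angular": [[0, 0, 0], [0, 0, 0], [0, 0, 0], [0, 0, 0], [0, 0, 0], [0, 0, 0], [0, 0, 0], [0, 0, 0], [0, 0, 0], [0, 0, 0], [0, 0, 0], [0, 0, 0]], "delta_pos": [[0.4, -0.1, 2], [0, 0, 3], [0, 0, 2.5], [0, 0, 2.5], [0, 0, 1.3], [0, 0, 0], [0, 0, 0], [0, 0, 0], [0, 0, 0], [0, 0, 0], [0, 0, 0], [0, 0, 0]], "gripper": [8.7, 8.7, 8.7, 8.7, 8.7, 8.7, 5, 5, 5, 5, 5, 5]}}

```text
time_s: 15.5
tool_pos: [0.4387, 0.0239, 0.0673]
tool_rot: [179.9, -0.0, 49.9]
force: [0.6, -1.4, 2.5]
grip_width: 0.0541
grasp_force: 25.0
```

Request:
{"api": "drive_tool", "payload": {"angular": [[0, 0, 0], [0, 0, 0], [0, 0, 0], [0, 0, 0], [0, 0, 0], [0, 0, 0], [0, 0, 0], [0, 0, 0]], "delta_pos": [[0, 0, -0.5], [0, 0, -1], [0, 0, -1], [0, 0, -1], [0, 0, -0.5], [0, 0, 0], [0, 0, 0], [0, 0, 0]], "gripper": [5, 5, 5, 5, 5, 5, 5, 5]}}

```text
time_s: 16.3
tool_pos: [0.4376, 0.0242, 0.1064]
tool_rot: [-180.0, 0.0, 50.0]
force: [0.2, 0.6, -2.8]
grip_width: 0.0542
grasp_force: 25.0
```

Run:
```python
from h import *
go([.436,.0195,.066]); s=telemetry.get_obs(); print(s['force'],s['wrist_torque'],s['grip_width'])
```

```text
q [ 33.4   0.5 -39.7 119.5   0.4  60.1 -46.6] rpy [-180.    0.   50.] pos [0.4376 0.0242 0.1064] -> tool cm [-0.46  0.18  4.04]
[ 0.16222157  0.61902695 -2.79977069] [-0.03207017 -0.05460123  0.00644612] 0.05418389389251401
```

Request:
{"api": "drive_tool", "payload": {"angular": [[0, 0, 0], [0, 0, 0], [0, 0, 0], [0, 0, 0], [0, 0, 0], [0, 0, 0], [0, 0, 0]], "delta_pos": [[0, 0, 1], [0, 0, 1], [0, 0, 1], [0, 0, 0.5], [0, 0, 0.3], [0, 0, 0.25], [0, 0, 0]], "gripper": [5, 5, 5, 5, 5, 5, 5]}}

```text
time_s: 17.0
tool_pos: [0.4376, 0.0244, 0.0672]
tool_rot: [-179.9, 0.1, 50.0]
force: [-6.9, -0.9, 9.0]
grip_width: 0.0546
grasp_force: 25.0
```

Request:
{"api": "drive_tool", "payload": {"angular": [[0, 0, 0], [0, 0, 0], [0, 0, 0], [0, 0, 0], [0, 0, 0], [0, 0, 0], [0, 0, 0], [0, 0, -0.148], [0, 0, -0.148], [0, 0, -0.148], [0, 0, -0.148], [0, 0, -0.148], [0, 0, -0.148], [0, 0, -0.148], [0, 0, -0.148], [0, 0, -0.148], [0, 0, -0.148]], "delta_pos": [[0, 0, 0], [0, 0, 0], [0, 0, 0], [0, 0, -2], [0, 0, -3], [0, 0, -3.5], [0, 0, -3], [0, 0, 0], [0, 0, 0], [0, 0, 0], [0, 0, 0], [0, 0, 0], [0, 0, 0], [0, 0, 0], [0, 0, 0], [0, 0, 0], [0, 0, 0]], "gripper": [8.7, 8.7, 8.7, 8.7, 8.7, 8.7, 8.7, 8.7, 8.7, 8.7, 8.7, 8.7, 8.7, 8.7, 8.7, 8.7, 8.7]}}

```text
time_s: 18.7
tool_pos: [0.4382, 0.0242, 0.1813]
tool_rot: [180.0, 0.0, 135.1]
force: [-0.4, -0.9, 0.8]
grip_width: 0.0872
grasp_force: 0.0
```

Request:
{"api": "drive_tool", "payload": {"angular": [[0, 0, 0], [0, 0, 0], [0, 0, 0], [0, 0, 0], [0, 0, 0], [0, 0, 0]], "delta_pos": [[-2, 2, 0], [-2.5, 2.5, 0], [-2.5, 2.5, 0], [-2, 2, 0], [-1, 1, 0], [0, 0, 0]], "gripper": [8.7, 8.7, 8.7, 8.7, 8.7, 8.7]}}

```text
time_s: 19.3
tool_pos: [0.5809, 0.0236, 0.1806]
tool_rot: [179.9, -0.1, 134.7]
force: [-0.7, -0.7, -0.6]
grip_width: 0.0869
grasp_force: 0.0
```

Run:
```python
from h import *
go([.5825,.0235,.066]); print(telemetry.get_obs()['force'])
p=eyes.read_camera('wrist'); save(p,'w5.png')
c=np.array([.508,.063])
for k in range(3):
    b=np.radians(91.7+120*k); print(proj(p,[*(c+.085*np.array([np.cos(b),np.sin(b)])),.085]))
```

```text
q [ 25.6  15.2 -35.6  96.4   9.2  71.3  32.8] rpy [ 1.799e+02 -1.000e-01  1.347e+02] pos [0.5809 0.0236 0.1806] -> tool cm [-0.13  0.09 11.46]
[-0.70870498 -0.66783689 -0.60181581]
[373.41546036  -9.20505586]
[150.70108679  67.04149623]
[318.82222475 214.72964934]
```

View pics/w5.png

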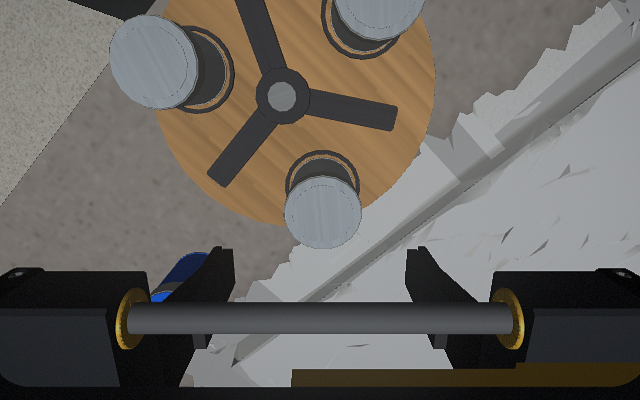

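Lid 3 is at (322,212), centred between the fingers, with the lids of tins 1 and 2 in place. I'm descending in steps, because the white tray is near.

Request:
{"api": "drive_tool", "payload": {"angular": [[0, 0, 0], [0, 0, 0], [0, 0, 0], [0, 0, 0], [0, 0, 0], [0, 0, 0], [0, 0, 0]], "delta_pos": [[-0.1, 0.2, 2], [0, 0, 3], [0, 0, 2.5], [0, 0, 1.5], [0, 0, 1.3], [0, 0, 1.2], [0, 0, 0]], "gripper": [8.7, 8.7, 8.7, 8.7, 8.7, 8.7, 8.7]}}

```text
time_s: 20.05
tool_pos: [0.5806, 0.0241, 0.0651]
tool_rot: [-179.9, -0.1, 134.7]
force: [-0.4, -0.3, -0.5]
grip_width: 0.0872
grasp_force: 0.0
```

Request:
{"api": "drive_tool", "payload": {"angular": [[0, 0, 0], [0, 0, 0], [0, 0, 0], [0, 0, 0], [0, 0, 0], [0, 0, 0]], "delta_pos": [[0, 0, 0], [0, 0, 0], [0, 0, 0], [0, 0, 0], [0, 0, 0], [0, 0, 0]], "gripper": [5, 5, 5, 5, 5, 5], "squeeze": 35}}

```text
time_s: 20.65
tool_pos: [0.5825, 0.0247, 0.0668]
tool_rot: [179.9, 0.1, 134.8]
force: [1.4, 1.1, 1.3]
grip_width: 0.0547
grasp_force: 35.0
```

Request:
{"api": "drive_tool", "payload": {"angular": [[0, 0, 0], [0, 0, 0], [0, 0, 0], [0, 0, 0], [0, 0, 0], [0, 0, 0], [0, 0, 0], [0, 0, 0]], "delta_pos": [[0, 0, -0.5], [0, 0, -1], [0, 0, -1], [0, 0, -1], [0, 0, -0.5], [0, 0, 0], [0, 0, 0], [0, 0, 0]], "gripper": [5, 5, 5, 5, 5, 5, 5, 5]}}

```text
time_s: 21.45
tool_pos: [0.5811, 0.0242, 0.1057]
tool_rot: [-180.0, -0.0, 134.7]
force: [0.3, 0.4, -4.7]
grip_width: 0.0547
grasp_force: 35.0
```

Request:
{"api": "drive_tool", "payload": {"angular": [[0, 0, 0], [0, 0, 0], [0, 0, 0]], "delta_pos": [[0, 0, 0], [0, 0, 0], [0, 0, 0]], "gripper": [5, 5, 5]}}

```text
time_s: 21.75
tool_pos: [0.5815, 0.0243, 0.106]
tool_rot: [-180.0, -0.0, 134.8]
force: [-0.9, 0.2, -5.1]
grip_width: 0.0547
grasp_force: 35.0
```

Request:
{"api": "drive_tool", "payload": {"angular": [[0, 0, 0], [0, 0, 0]], "delta_pos": [[0, 0, 0], [0, 0, 0]], "gripper": [5, 5]}}

```text
time_s: 21.95
tool_pos: [0.5816, 0.0243, 0.1062]
tool_rot: [-180.0, 0.0, 134.7]
force: [-1.0, -0.4, -5.7]
grip_width: 0.0547
grasp_force: 35.0
```

Tin_3 weighs about 5.2 N against 3.0 N and 2.8 N, so it is the heaviest. I'll set it back to complete the heft, then lift it to hold.

Request:
{"api": "drive_tool", "payload": {"angular": [[0, 0, 0], [0, 0, 0], [0, 0, 0], [0, 0, 0], [0, 0, 0], [0, 0, 0], [0, 0, 0]], "delta_pos": [[0, 0, 1], [0, 0, 1], [0, 0, 1], [0, 0, 0.5], [0, 0, 0.3], [0, 0, 0.22], [0, 0, 0]], "gripper": [5, 5, 5, 5, 5, 5, 5]}}

```text
time_s: 22.65
tool_pos: [0.5816, 0.0244, 0.0668]
tool_rot: [-180.0, 0.0, 134.8]
force: [-2.8, 0.2, -0.7]
grip_width: 0.0547
grasp_force: 35.0
```

Request:
{"api": "drive_tool", "payload": {"angular": [[0, 0, 0], [0, 0, 0], [0, 0, 0], [0, 0, 0], [0, 0, 0], [0, 0, 0], [0, 0, 0], [0, 0, 0], [0, 0, 0], [0, 0, 0]], "delta_pos": [[0, 0, 0], [0, 0, 0], [0, 0, 0], [0, 0, 0], [0, 0, 0], [0, 0, 0], [0, 0, 0], [0, 0, 0], [0, 0, 0], [0, 0, 0]], "gripper": [7, 7, 7, 7, 5, 5, 5, 5, 5, 5]}}

```text
time_s: 23.65
tool_pos: [0.5817, 0.0243, 0.0661]
tool_rot: [180.0, 0.0, 134.8]
force: [0.1, 1.2, 0.5]
grip_width: 0.0546
grasp_force: 35.0
```

Request:
{"api": "drive_tool", "payload": {"angular": [[0, 0, 0], [0, 0, 0], [0, 0, 0], [0, 0, 0], [0, 0, 0], [0, 0, 0], [0, 0, 0], [0, 0, 0], [0, 0, 0], [0, 0, 0], [0, 0, 0], [0, 0, 0], [0, 0, 0], [0, 0, 0]], "delta_pos": [[0, 0, -0.5], [0, 0, -1], [0, 0, -1.5], [0, 0, -2], [0, 0, -2], [0, 0, -2], [0, 0, -2], [0, 0, -1.5], [0, 0, -1], [0, 0, -0.5], [0, 0, 0], [0, 0, 0], [0, 0, 0], [0, 0, 0]], "gripper": [5, 5, 5, 5, 5, 5, 5, 5, 5, 5, 5, 5, 5, 5]}}

```text
time_s: 25.05
tool_pos: [0.5811, 0.0242, 0.2052]
tool_rot: [-179.9, -0.1, 134.8]
force: [0.6, -0.8, -5.5]
grip_width: 0.0554
grasp_force: 35.0
```

Run:
```python
from h import *
s=telemetry.get_obs();print(s['time_s'],s['tool_pos'],s['tool_rot'],s['force'],s['grip_width'],s['grasp_force'])
p=eyes.read_camera('top'); cv2.imwrite('pics/t6.png',cv2.resize(p['pixels'][100:280,220:440,::-1],None,fx=3.3,fy=3.3,interpolation=cv2.INTER_CUBIC))
```

```text
25.05 [0.58114088 0.02423617 0.20518926] [-1.79941812e+02 -6.41693769e-02  1.34750005e+02] [ 0.64444883 -0.75320537 -5.53903904] 0.05536671895989619 34.999745180030004
```

View pics/t6.png

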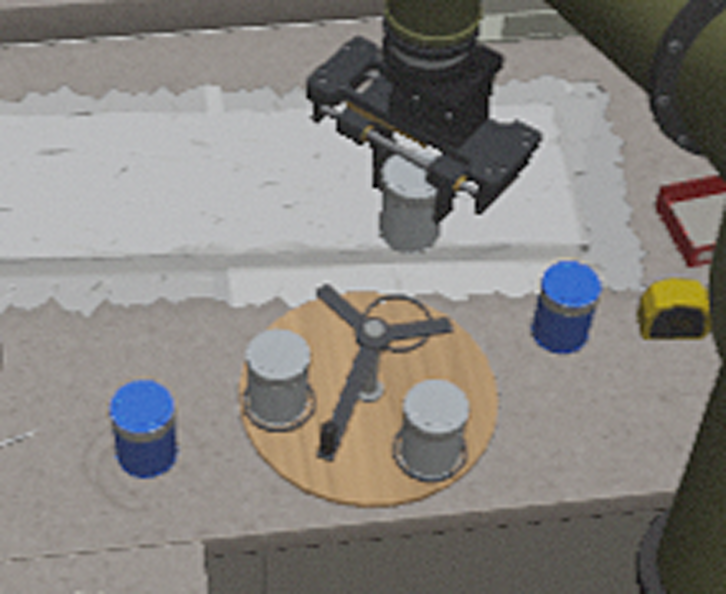

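The picture shows tin_3 held upright about 14 cm above its seat. Tins 1 and 2 stand in their seats at (278,375) and (434,425), and the keeper prongs are midway between the tins.

```bash
python3 -c "
from cell import env
print(env.sign_off())"
```

```text
the job is handed in; nothing more can be done
None
```

The job is handed in: the keeper measures about 60–61°, and all three tins were hefted in order. The heaviest, tin_3 (about 5.2 N against 3.0 and 2.8 N), is held upright about 14 cm above its seat, with tins 1 and 2 back in theirs.

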